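# Lean the paddle board up to dry

### The arm

A 6-joint arm with a two-finger parallel gripper is mounted at the origin on the work surface. World frame = base frame: x ahead of the robot, y to its left, z up, the work surface at z = 0. Lengths are in mm, angles in rad, forces in N, time in s.
With the tool pointing down it reaches from about 150 to 775 mm from the base axis. Payload 6.1 kg.
Tool frame: the origin (TCP) lies on the centre line of the jaws, within the pads' length; the fingertips stand ahead of it and the grasp point (between the pads) lies 8 mm behind it (arm.tips_ahead is the z of the fingertips in the tool frame, in mm); z points along the fingers, y is the line along which they close (so a half turn about z gives the same grasp; the last joint's range is limited). The gripper opens to 85 mm and grips with 20 to 120 N. Pads are 22 mm wide; open, the fingers measure 114 mm over their backs; the gripper's body (76 mm by 85 mm) begins 54 mm behind the grasp point. The pads swing forward as they close: fully open they stand 13 mm farther back than shut.
Start: joints at [-1.26, 0.126, -0.04, 1.405, 0, 1.571], TCP at [160.549, -499.832, 203.095] pointing down, gripper open.
Joint ranges: [-2.72, 2.72], [-0.95, 1.95], [-1.27, 1.35], [-1.78, 2.02], [-1.46, 1.47], [-3.14, 3.14]. Speed limits (rad/s): [2.39, 2.39, 3.01, 3.14, 3.14, 3.14].

### API

Orientations are given as [roll, pitch, yaw] about the fixed x, y, z axes, in that order (R = Rz(yaw) Ry(pitch) Rx(roll)).
In Python, from cell import arm, eoat, solve_ik, observe, cams, close_job gives the robot as it stands. Calls block until the motion is done:
- arm.move_ptp(position, orientation): joint-space move of the TCP to a pose.
- arm.movel(position, rotation=None, speed=150, guard=None): straight line of the TCP; rotation=None keeps the orientation; speed is the mean speed in mm/s. With guard (N) it stops when the force on the tool has changed by that much, and returns True; else False.
- arm.move_joints(angles): joint-space move.
- eoat.grip(opening, grasp_force=None): finger opening in mm; grasp_force is the grip in N (None keeps the last); returns when the fingers have stopped.
- arm.dwell(seconds).
- solve_ik(position, orientation): joint angles nearest the present ones, or None.
- observe(): the state.
- cams.snapshot(name): name is "scene" or "top"; returns a dict with "frame" (384x512x3 uint8, red, green, blue), "depth" (384x512 float32, mm along the optical axis (not along the pixel's ray), 0 where there is no reading), "fx", "fy", "cx", "cy" (pixels), "extrinsics" (4x4, takes a point from world to camera coordinates). Camera axes: x right, y down, z forward; pixel columns grow to the right and rows downward; lengths in mm; the calibration is good to about 2 mm. A picture is of the moment at which its call begins.
A pose or a line that the arm cannot do raises arm.PlanningError and nothing moves.
- close_job(): hands the job in; it is judged then, once.
The state is a dict: "clock": time; "q": joint angles; "dq": joint speeds; "joint_torque": joint torques, N m; "ee_pos": TCP position; "orientation": TCP orientation; "force": force on the tool from outside, world axes, zero at the start; "torque": the same for the moment, N m; "grip_width": finger opening in mm; "grip_force": force on a finger pad.
Only numpy, scipy, OpenCV 4.12 (cv2) and the standard library are available. Lean on these libraries where they do the work, as an engineer would, in place of code of your own. Each camera call takes 0.05 s, during which the arm holds its last target. There are 200 camera calls.

### The job

Pick up the wooden paddle board and stand it up to dry in the drying stand: handle up, leaning back against the upright panel, with its foot edge on the tray between the stop bar and the panel. While you still hold it, press its foot lightly home against the stop bar for a moment, then let the handle lean on the panel and let go, with the whole foot edge flush against the bar. Set it down gently and leave the two drinking glasses where they are.

Things in the scene. Friction and masses are not known exactly. Their poses are not given: they have to be found in the camera images.
- board: Plain beech paddle board, 200 mm long, 20 mm thick, about 0.3 kg, lying flat on the table. Origin: middle of its length and width, on the underside as it lies. x runs along its length towards the handle end, y across its width, z up through the thickness. Blade 100 mm wide, from x = -100 (straight foot edge) to x = +20 mm; handle 34 mm wide, from x = +20 to x = +100 mm.
- board_foot_l (a point): One end of the board's foot edge: x = -100, y = +45 mm, mid-thickness (10 mm above the underside).
- board_foot_r (a point): Other end of the foot edge: x = -100, y = -45 mm, mid-thickness.
- board_top (a point): Middle of the handle's end face, x = +100 mm, mid-thickness.
- stand: Fixed drying stand: grey base tray 200 x 320 mm and 12 mm thick (flat top at z = 12 mm) carrying a white upright back panel 320 mm wide whose top is 230 mm above the table. Origin: centre of the tray's underside. x points from the open front towards the panel, y along the panel, z up. The panel's flat front face is the plane x = +50 mm.
- panel_face (a point): On the panel's front face, mid-width, at the level of the tray's top. Axes as the stand's: x points into the panel, z up.
- stop: Fixed aluminium stop bar on the tray, parallel to the panel: 150 mm long (along its y), 12 mm deep (x), 20 mm high, squarely in front of the panel's middle. Origin: centre of its underside, on the tray's top. Axes as the stand's. The clear gap between bar and panel differs from time to time, 75 to 105 mm.
- stop_face (a point): On the stop bar's inner face (the one that looks at the panel), mid-length, at the level of the tray's top. Axes as the stand's: x points to the panel.
- tumbler: Drinking glass, 62 mm across, 85 mm high, loose on the tray near the +y end of the stand, beside the end of the stop bar. Origin: centre of its underside. Bystander.
- glass: Drinking glass, 68 mm across, 90 mm high, on the table. Origin: centre of its underside. Bystander.
Things that resemble listed ones, but are neither listed nor needed, are in the scene too. There is more than one size of the board; the one meant has the size given above.

How it is judged (in metres and radians):
On the way, in this order (a step that is already met when the one before it is completed fails the run):
1. the board is held, lifted clear of the table (height (world z) of board above 0.05 m and contact force between the fingers and board above 1 N), for 0.2 s.
2. still held, handle up, the board's foot is low between bar and panel and is pressed against the stop bar with more than 1 N (contact force between board and stop above 1 N and contact force between the fingers and board above 1 N and x of board_foot_l in the frame of stop_face between 0.004 and 0.016 m and x of board_foot_r in the frame of stop_face between 0.004 and 0.016 m and z of board_foot_l in the frame of stop_face below 0.022 m and z of board_top in the frame of panel_face above 0.13 m), for 0.2 s.
At the end, for the whole second after the job is handed in: Board released and at rest, handle up; both ends of its foot edge on the tray, between bar and panel, within about 4 mm of the bar (mid-thickness points under 13.5 mm from it); handle end on the panel (mid-thickness point within 14 mm of its face), over 150 mm above the tray (x of board_foot_l in the frame of stop_face between 0.004 and 0.0135 m and y of board_foot_l in the frame of stop_face between -0.085 and 0.085 m and z of each of board_foot_l, board_foot_r in the frame of stop_face below 0.012 m and x of board_foot_r in the frame of stop_face between 0.004 and 0.0135 m and y of board_foot_r in the frame of stop_face between -0.085 and 0.085 m and x of board_top in the frame of panel_face between -0.014 and 0 m and y of board_top in the frame of panel_face between -0.1 and 0.1 m and z of board_top in the frame of panel_face above 0.15 m and linear speed of board below 0.02 m/s and angular speed of board below 0.1 rad/s and contact force between the fingers and board below 0.1 N); the robot touches nothing.
It fails at once if the tumbler is shifted by more than 30 mm or tipped (distance of tumbler from where it was at the start of the episode above 0.03 m or angle between tumbler's own z axis and vertical above 0.35 rad).
It fails at once if the glass is shifted by more than 30 mm or tipped (distance of glass from where it was at the start of the episode above 0.03 m or angle between glass's own z axis and vertical above 0.35 rad).
It fails at once if the board strikes or is pressed against the stand or the stop bar with more than 45 N (contact force between board and stand above 45 N or contact force between board and stop above 45 N).
It also fails if it takes over 56 s, if anything falls off the work surface, if the arm or the gripper's body presses on something with over 40 N, if the wrist force passes 120 N, or if a joint passes its speed limit or range.

## Working session

There is one attempt and no reset: what is moved stays moved. The work goes in short steps, each a Python script; the robot and the scene stay as the last script left them, time stands still between calls to the robot, and variables do not carry over. Pictures are saved under pics/ and viewed, at most 10 in all, crops included, and the job is handed in when it is done.

```bash
ls; mkdir -p pics; cat > h.py <<'E'
import numpy as np, cv2
from cell import arm,eoat,solve_ik,observe,cams,close_job
def pts(s):
    "world xyz image from depth"
    d=s["depth"]; v,u=np.mgrid[:d.shape[0],:d.shape[1]]
    c=np.stack([(u-s["cx"])/s["fx"]*d,(v-s["cy"])/s["fy"]*d,d,np.ones_like(d)],-1)
    w=(c@np.linalg.inv(s["extrinsics"]).T)[...,:3]; w[d==0]=np.nan; return w
def ray(s,uv,z):
    "cast pixels onto plane of height z"
    uv=np.atleast_2d(uv).astype(float); M=np.linalg.inv(s["extrinsics"])
    r=np.c_[(uv[:,0]-s["cx"])/s["fx"],(uv[:,1]-s["cy"])/s["fy"],np.ones(len(uv))]@M[:3,:3].T
    o=M[:3,3]; return o+r*((z-o[2])/r[:,2])[:,None]
def save(s,n): cv2.imwrite(f"pics/{n}.png",s["frame"][...,::-1])
E
python3 - <<'E'
from h import *
for n in("scene","top"):
    s=cams.snapshot(n); save(s,n+"0"); np.savez(n+"0.npz",**s)
    M=np.linalg.inv(s["extrinsics"]); print(n,s["fx"],s["cx"],s["cy"],M.round(2).tolist())
print(observe(),arm.tips_ahead)
E
```

```text
pics
scene 348.69513372459534 257.860707381774 194.42208245611624 [[0.59, 0.41, -0.69, 1017.44], [0.8, -0.32, 0.5, -411.77], [-0.01, -0.86, -0.52, 459.35], [0.0, 0.0, 0.0, 1.0]]
top 352.2276422640411 256.25228449537514 196.82559249997118 [[0.02, -1.0, 0.06, 391.97], [-1.0, -0.03, -0.03, -6.92], [0.03, -0.06, -1.0, 917.81], [0.0, 0.0, 0.0, 1.0]]
{'clock': 0.1, 'q': array([-1.25998210e+00,  1.26331155e-01, -4.05163830e-02,  1.40544024e+00,
       -1.92244575e-05,  1.57077228e+00]), 'dq': array([ 0.00235283, -0.00206044,  0.00314613, -0.0013344 , -0.00092777,
        0.00019792]), 'joint_torque': array([-1.25181705e-03, -4.36902595e+01,  3.53605771e+01,  1.35797370e-02,
       -1.71850529e-04,  1.74228393e-05]), 'ee_pos': array([ 160.42477166, -499.43513067,  202.39608922]), 'orientation': array([-3.14010120e+00,  1.91885732e-05,  3.10838303e-01]), 'force': array([0.69235323, 0.24849773, 0.02828349]), 'torque': array([-0.00974292, -0.00516929,  0.02704281]), 'grip_force': 0.0, 'grip_width': 85.33051566799583} 11.0
```

View pics/scene0.png

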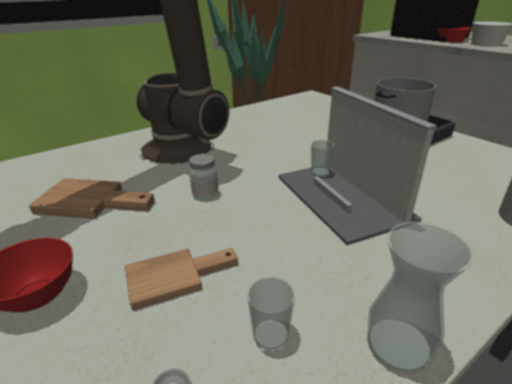

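View pics/top0.png

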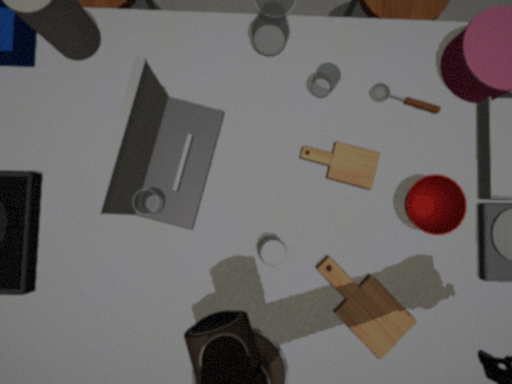

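The scene picture shows two paddle boards: one at scene (180,272) / top (340,163), and a larger, darker one at scene (90,197) / top (367,305). The stand is at scene (360,170) / top (165,160), with the tumbler on its tray at top (150,202) and the bar at top (182,162). The glass is at top (322,80). I'll measure both boards and the stand next.

```bash
python3 - <<'E'
from h import *
L={n:dict(np.load(n+"0.npz")) for n in("scene","top")}
seed={"A":dict(top=(352,163),scene=(165,275)),"B":dict(top=(385,315),scene=(75,197))}
for b in seed:
  for n in("top","scene"):
    s=L[n]; f=s["frame"].astype(int); m=((f[...,0]-f[...,2])>22).astype(np.uint8)
    m[f[...,1]<35]=0
    m=cv2.morphologyEx(m,cv2.MORPH_CLOSE,np.ones((5,5)))
    k,l=cv2.connectedComponents(m); x,y=seed[b][n]; c=(l==l[y,x]).astype(np.uint8)
    w=pts(s)[c>0]; print(b,n,c.sum(),"z",np.nanpercentile(w[:,2],[5,50,95]).round(1))
    if n=="top":
      ct=max(cv2.findContours(c,0,2)[0],key=cv2.contourArea)[:,0]
      P=ray(s,ct,np.nanmedian(w[:,2]))[:,:2].astype(np.float32)
      print(cv2.minAreaRect(P))
      e=cv2.erode(c,np.ones((15,15)));
      print("blade w", cv2.minAreaRect(ray(s,max(cv2.findContours(cv2.dilate(e,np.ones((15,15)))&c,0,2)[0],key=cv2.contourArea)[:,0],np.nanmedian(w[:,2]))[:,:2].astype(np.float32)))
s=L["top"]; im=s["frame"][115:240,250:450][...,::-1]; a=cv2.resize(im,None,fx=4,fy=4,interpolation=2)
cv2.imwrite("pics/crop1.png",a)
im=s["frame"][50:240,90:240][...,::-1]; cv2.imwrite("pics/stand.png",cv2.resize(im,None,fx=3,fy=3,interpolation=2))
# stand heights
w=pts(s)
for uv in[(182,162),(200,150),(205,130),(160,180),(175,205),(145,65),(105,210),(125,150),(322,75),(250,150),(150,195)]: print(uv,w[uv[1],uv[0]].round(1))
E
```

```text
A top 2184 z [16.6 19.8 22.5]
((548.931884765625, -239.21224975585938), (200.30145263671875, 100.39757537841797), 76.58485412597656)
blade w ((540.935546875, -272.73785400390625), (131.05126953125, 100.39757537841797), 76.58485412597656)
A scene 3927 z [ 6.9 19.9 21.4]
B top 4337 z [23.9 26.8 29.3]
((195.80059814453125, -295.8984375), (273.26104736328125, 134.77023315429688), 45.2545280456543)
blade w ((167.2066192626953, -324.7657775878906), (192.03329467773438, 134.7214813232422), 45.223968505859375)
B scene 3272 z [ 8.  26.8 28.3]
(182, 162) [532.5 160.3  31.6]
(200, 150) [567.7 118.5  14.4]
(205, 130) [620.5 107.4  14.4]
(160, 180) [487.5 218.7  10.8]
(175, 205) [424.1 177.1  14.6]
(145, 65) [696.3 205.5 223. ]
(105, 210) [403.7 275.1 210. ]
(125, 150) [528.2 247.2 194. ]
(322, 75) [ 773.2 -193.5   24.4]
(250, 150) [574.8 -10.6  -2.1]
(150, 195) [447.8 240.7  17.5]
```

View pics/crop1.png

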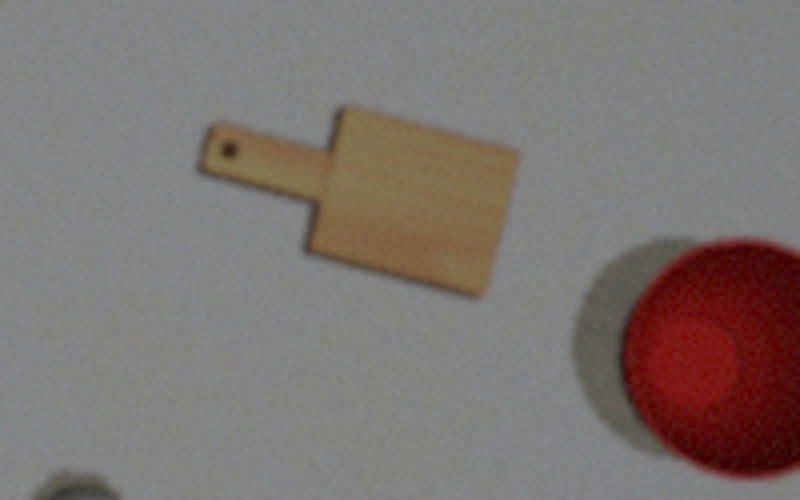

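View pics/stand.png

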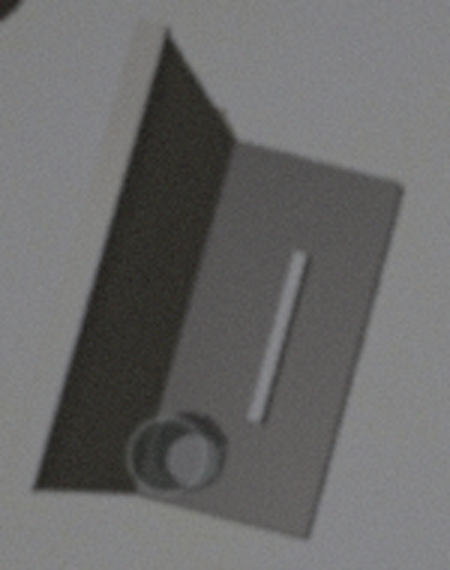

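The crop confirms the lighter board at top (340,163): it measures 200×100×20 mm, with the handle hole at (307,152). The other board at (367,305) is 273×135×27 mm, so it's rejected. The stand crop shows the bar running from about top (189,135) to (175,190), and the tumbler at (150,202). Next I'll fit the panel face, bar, tray and tumbler.

```bash
python3 - <<'E'
from h import *
L={n:dict(np.load(n+"0.npz")) for n in("scene","top")}
s=L["top"]; w=pts(s); f=s["frame"].astype(int)
# bar
reg=np.zeros(f.shape[:2],np.uint8); cv2.fillPoly(reg,[np.array([[172,125],[198,125],[198,150],[186,200],[166,198]])],1)
g=f.sum(2)/3; print("bar/tray grey",g[162,182],g[150,200])
th=(g[162,182]+g[150,200])/2
m=((g>th)&(reg>0)).astype(np.uint8); k,l,st,_=cv2.connectedComponentsWithStats(m); i=1+np.argmax(st[1:,4]); m=(l==i)
zz=w[m][:,2]; print("bar n",m.sum(),"z",np.percentile(zz,[10,50,90]))
P=ray(s,np.argwhere(m)[:,::-1],32)[:,:2].astype(np.float32); r=cv2.minAreaRect(P); print("bar rect",r, cv2.boxPoints(r).round(1).tolist())
d=cv2.fitLine(P,cv2.DIST_L2,0,.01,.01).ravel(); print("bar line",d, np.ptp((P-d[2:])@d[:2]), P.mean(0))
# panel front face, both views
def ransac(Q,n=400):
    rg=np.random.default_rng(0); best=None
    for _ in range(n):
        a=Q[rg.choice(len(Q),3,False)]; nn=np.cross(a[1]-a[0],a[2]-a[0]); nn/=np.linalg.norm(nn)+1e-9
        k=abs((Q-a[0])@nn)<4
        if best is None or k.sum()>best.sum(): best=k
    c=Q[best].mean(0); nn=np.linalg.svd(Q[best]-c,full_matrices=False)[2][2]; return c,nn,best.sum()
for n,poly in(("top",[[146,75],[164,100],[150,150],[140,185],[110,205]]),("scene",[[338,105],[410,140],[402,200],[335,165]])):
    R=np.zeros(f.shape[:2],np.uint8); cv2.fillPoly(R,[np.array(poly)],1); Q=pts(L[n])[R>0]; Q=Q[~np.isnan(Q[:,0])]; Q=Q[(Q[:,2]>25)&(Q[:,2]<225)]
    c,nn,k=ransac(Q); nn*=np.sign(nn[1]); print(n,"panel",c.round(1),nn.round(4),k,len(Q),"yaw",np.arctan2(nn[1],nn[0]))
# points by manual ray: tray corners z=12, panel base ends, tumbler rim z=85+12
print("tray front corners",ray(s,[[90+402/3,50+185/3],[90+308/3,50+537/3]],12).round(1).tolist())
print("panel base ends",ray(s,[[90+235/3,50+142/3],[90+163/3,50+410/3]],12).round(1).tolist())
print("tumbler bottom",ray(s,[[90+190/3,50+460/3]],14).round(1),"rim",ray(s,[[90+163/3,50+455/3]],97).round(1))
# scene bar
s=L["scene"];save(s,"x"); w=pts(s); c=s["frame"][120:240,270:440][...,::-1]; cv2.imwrite("pics/scrop.png",cv2.resize(c,None,fx=4,fy=4,interpolation=2))
E
```

```text
bar/tray grey 130.33333333333334 90.0
bar n 233 z [nan nan nan]
bar rect ((533.8670654296875, 160.75482177734375), (10.4840726852417, 145.88662719726562), 76.59912872314453) [[461.70001220703125, 172.60000610351562], [603.5999755859375, 138.6999969482422], [606.0, 148.89999389648438], [464.1000061035156, 182.8000030517578]]
bar line [ 9.7297597e-01 -2.3090650e-01  5.3350653e+02  1.6077638e+02] 145.88336 [533.50665 160.77644]
top panel [562.6 239.  126.9] [2.290e-01 9.734e-01 5.000e-04] 2782 2782 yaw 1.3397767202412965
scene panel [572.7 235.2 123.3] [0.2309 0.973  0.0016] 4481 4481 yaw 1.3378202127953285
tray front corners [[671.2, 59.9, 12.0], [364.1, 130.5, 12.0]]
panel base ends [[704.5, 205.8, 12.0], [469.2, 257.5, 12.0]]
tumbler bottom [[427.  232.3  14. ]] rim [[427.1 231.2  97. ]]
```

View pics/scrop.png

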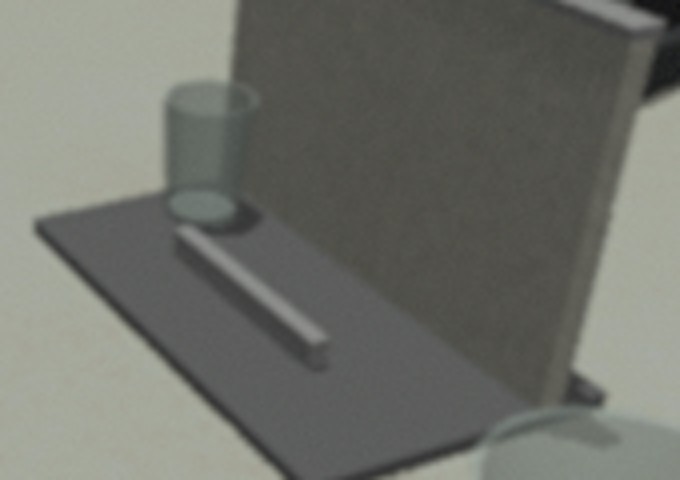

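The scene crop shows the bar (scene-crop 180–325, 230–365) parallel to the panel, with the tumbler standing clear past its far end. Bar and panel both have yaw ≈1.338. The bar's inner face is at n·p≈285 and the panel at ≈361, so the gap is about 76 mm, which fits the stated range. I'll check reachability for the whole plan next.

```bash
cat >> h.py <<'E'
from scipy.spatial.transform import Rotation as R
YAW=1.338; N=np.array([np.cos(YAW),np.sin(YAW),0]); S=np.array([-N[1],N[0],0]); Z=np.array([0,0,1.])
NB,NP,SM=285.1,361.3,-482.1     # bar inner face, panel face (along N), bar middle (along S)
GX,GZ=36.,14.                   # TCP in board frame
def tool(F,a,yaw=YAW,k=1,gx=None,gz=None):
    "TCP pose for foot mid point F (world) and elevation a (deg) of the board"
    gx=GX if gx is None else gx; gz=GZ if gz is None else gz
    Rb=R.from_euler("z",yaw)*R.from_euler("y",-np.radians(a))
    p=np.asarray(F)+Rb.apply([100+gx,0,gz-10])
    return p,(Rb*R.from_matrix(np.diag([k,-k,-1.]))).as_euler("xyz")
def foot(n,s,z): return N*n+S*s+Z*z   # n from world along N
E
python3 - <<'E'
from h import *
c=np.array([548.9,-239.2,0]); nb=np.array([np.cos(1.3366),np.sin(1.3366),0])
for k in(1,-1):
    for h in(0,100,150):
        print(k,"pick",h,solve_ik(*tool(c-100*nb+Z*(10+h),0,1.3366,k)))
    for a,n,z in((0,0,150),(45,60,180),(84,200,150),(84,NB+22,150),(84,NB+22,15),(84,NB+10,13),(73.5,NB+9.6,14.8)):
        p,o=tool(foot(n,SM-8,z),a,k=k); q=solve_ik(p,o); print(k,a,p.round(),None if q is None else np.round(q,2))
E
```

```text
1 pick 0 [-0.35121733  0.31588332 -0.22179551  1.0331175   0.          1.45377532]
1 pick 100 [-0.35121733  0.26776469 -0.06047835  1.24255329  0.          1.45377532]
1 pick 150 [-0.35121733  0.25822983  0.03677952  1.34934602  0.          1.45377532]
1 0 [508.  19. 154.] [ 0.04  0.1  -0.18  1.29  0.    1.84]
1 45 [512.  36. 279.] [-0.39  0.11 -0.1   1.51  0.77  1.36]
1 84 [525.  92. 286.] [-0.46  0.47 -0.24  1.99  1.32  0.43]
1 84 [550. 196. 286.] [-0.24  0.17 -0.45  1.03  1.47  1.48]
1 84 [550. 196. 151.] [-0.24  0.33 -0.61  0.73  1.47  1.48]
1 84 [547. 184. 149.] [-0.27  0.39 -0.54  0.96  1.46  1.26]
1 73.5 [553. 208. 146.] [-0.19  0.2  -0.62  0.61  1.28  1.71]
-1 pick 0 [-0.35121733  0.31588332 -0.22179551  1.0331175   0.         -1.68781733]
-1 pick 100 [-0.35121733  0.26776469 -0.06047835  1.24255329  0.         -1.68781733]
-1 pick 150 [-0.35121733  0.25822983  0.03677952  1.34934602  0.         -1.68781733]
-1 0 [508.  19. 154.] [ 0.04  0.1  -0.18  1.29  0.   -1.3 ]
-1 45 [512.  36. 279.] [-0.39  0.11 -0.1   1.51  0.77 -1.79]
-1 84 [525.  92. 286.] [-0.46  0.47 -0.24  1.99  1.32 -2.71]
-1 84 [550. 196. 286.] [-0.24  0.17 -0.45  1.03  1.47 -1.66]
-1 84 [550. 196. 151.] [-0.24  0.33 -0.61  0.73  1.47 -1.66]
-1 84 [547. 184. 149.] [-0.27  0.39 -0.54  0.96  1.46 -1.88]
-1 73.5 [553. 208. 146.] [-0.19  0.2  -0.62  0.61  1.28 -1.43]
```

```bash
python3 - <<'E'
from h import *
c=np.array([548.9,-239.2,0]); y=1.3366; nb=np.array([np.cos(y),np.sin(y),0])
P=lambda h:tool(c-100*nb+Z*(10+h),0,y)
arm.move_ptp(*P(110)); eoat.grip(58)
print("guard",arm.movel(P(0)[0],speed=120,guard=10),arm.tips_ahead,observe()["ee_pos"].round(1))
eoat.grip(20,110); o=observe(); print(o["grip_width"],o["grip_force"],o["ee_pos"].round(1),o["force"].round(1))
f0=o["force"]
arm.movel(P(150)[0],speed=120); arm.dwell(.3); o=observe(); print(o["clock"],o["grip_width"],o["grip_force"],(o["force"]-f0).round(1))
for n in("scene","top"):
    s=cams.snapshot(n); save(s,n+"1"); np.savez(n+"1.npz",**s)
a=cv2.imread("pics/scene1.png");b=cv2.imread("pics/top1.png")
cv2.imwrite("pics/both1.png",cv2.resize(np.hstack([a[100:384,0:384],b[50:334,128:512]]),None,fx=1,fy=1))
# plate plane from depth in both views
for n in("scene","top"):
    s=np.load(n+"1.npz"); w=pts(s); f=s["frame"].astype(int); m=((f[...,0]-f[...,2])>22)&(w[...,2]>110)&(w[...,2]<220)&(abs(w[...,0]-549)<130)&(abs(w[...,1]+240)<140)
    Q=w[m]; c0=np.median(Q,0); Q=Q[abs(Q[:,2]-c0[2])<25]; A=np.c_[Q[:,:2]-c0[:2],np.ones(len(Q))]; k=np.linalg.lstsq(A,Q[:,2],rcond=None)[0]
    print(n,len(Q),c0.round(1),"slope along n,s",k[:2]@nb[:2],k[:2]@S[:2],"z",k[2])
E
```

```text
guard False 11.0 [ 557.9 -204.4   14.8]
19.851810435548497 0.0 [ 557.3 -204.2   14.2] [-0.2 -0.4  0.2]
5.525 20.169473809638177 0.0 [-0.1 -0.5  0.7]
scene 0 [nan nan nan] slope along n,s 0.0 0.0 z 0.0
top 9 [ 546.  -190.5  201.1] slope along n,s 2.1712878764855947 0.04042823596131297 z 204.4165739469948
  return _methods._mean(a, axis=axis, dtype=dtype,
  ret = um.true_divide(
```

View pics/both1.png

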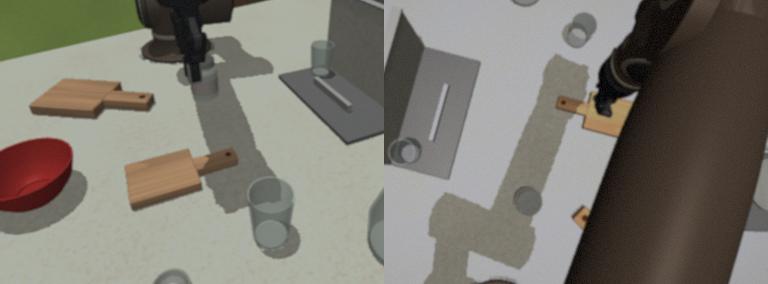

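The fingers closed to 20 mm without touching the handle, and the board hasn't moved (handle end still at scene (237,255)). I'll compare the TCP's projection with where the fingers appear in the image.

```bash
python3 - <<'E'
from h import *
o=observe(); print(o["ee_pos"],o["orientation"],o["q"].round(3),o["grip_width"])
T=R.from_euler("xyz",o["orientation"]).as_matrix(); tip=o["ee_pos"]+T[:,2]*11
for n in("scene","top"):
    s=dict(np.load(n+"1.npz")); E=s["extrinsics"]
    def proj(p): c=E[:3,:3]@p+E[:3,3]; return (s["fx"]*c[0]/c[2]+s["cx"],s["fy"]*c[1]/c[2]+s["cy"])
    print(n,"tip",proj(tip),"tcp",proj(o["ee_pos"]),"handle pt",proj(np.array([557,-204,20])))
    im=s["frame"][...,::-1].copy(); u,v=map(int,proj(tip)); c=im[max(0,v-75):v+75,max(0,u-75):u+75]; print(u,v)
    c=cv2.resize(c,(400,400),interpolation=2); c=cv2.convertScaleAbs(c,alpha=1.8,beta=15); cv2.drawMarker(c,(200,200),(0,0,255),0,20)
    globals()[n]=c
cv2.imwrite("pics/tip.png",np.hstack([scene,top]))
E
```

```text
[ 557.19622084 -204.14605405  163.82620627] [-3.14130562e+00 -4.43651995e-05  1.33661462e+00] [-0.351  0.258  0.037  1.349  0.     1.454] 20.26622230766844
scene tip (np.float64(196.01831320534828), np.float64(199.64455484089027)) tcp (np.float64(195.3248062120802), np.float64(193.99408886707914)) handle pt (np.float64(203.45573100697052), np.float64(260.0009681697568))
196 199
top tip (np.float64(337.96270883457606), np.float64(146.68811221842094)) tcp (np.float64(339.26602568534867), np.float64(145.6479190044227)) handle pt (np.float64(324.6521006927485), np.float64(157.32979789766068))
337 146
```

View pics/tip.png

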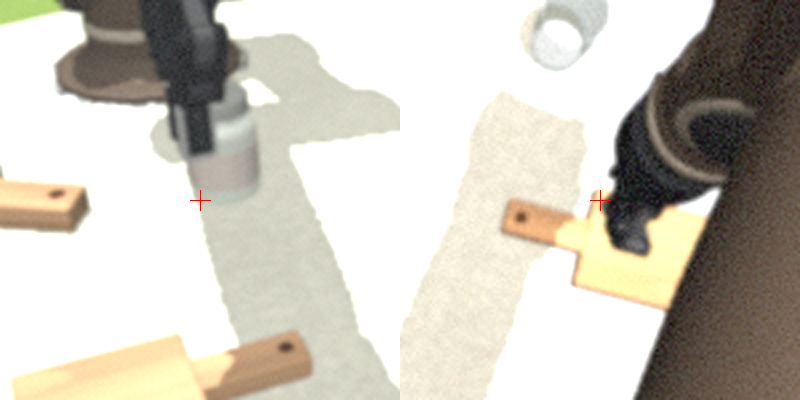

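The tip picture shows the visible fingertips at scene crop (200,152), about 18 px above the projected tip at the red cross. So the fingers look roughly 35 mm higher than the tool frame says. I'll measure them by depth.

```bash
python3 - <<'E'
from h import *
for n in("scene","top"):
    s=dict(np.load(n+"1.npz")); w=pts(s); f=s["frame"].astype(int)
    d=np.linalg.norm(w[...,:2]-[557,-204],axis=-1)
    m=(d<110)&(w[...,2]>60)&(w[...,2]<330)
    Q=w[m]; px=np.argwhere(m)
    print(n,m.sum())
    for lo in range(90,300,15):
        k=(Q[:,2]>=lo)&(Q[:,2]<lo+15)
        if k.sum(): print(lo,k.sum(),Q[k].min(0).round(),Q[k].mean(0).round(),Q[k].max(0).round())
s=dict(np.load("scene1.npz")); w=pts(s)
for v in range(160,206,4): print(v,[tuple(w[v,u].round().tolist()) for u in(190,196,200)])
E
```

```text
scene 2291
180 21 [ 545. -218.  192.] [ 572. -209.  194.] [ 575. -200.  195.]
195 127 [ 539. -220.  195.] [ 570. -211.  203.] [ 582. -198.  210.]
210 158 [ 538. -220.  210.] [ 572. -211.  218.] [ 583. -198.  225.]
225 94 [ 520. -226.  225.] [ 567. -213.  232.] [ 598. -198.  240.]
240 190 [ 515. -228.  240.] [ 587. -216.  247.] [ 607. -196.  255.]
255 239 [ 533. -230.  255.] [ 591. -219.  263.] [ 616. -205.  270.]
270 292 [ 495. -232.  270.] [ 596. -219.  278.] [ 624. -193.  285.]
285 485 [ 495. -232.  285.] [ 587. -217.  292.] [ 623. -190.  300.]
top 523
180 4 [ 543. -200.  192.] [ 556. -196.  194.] [ 569. -192.  195.]
195 22 [ 536. -201.  198.] [ 555. -194.  204.] [ 575. -190.  209.]
210 17 [ 536. -199.  210.] [ 552. -193.  217.] [ 575. -189.  225.]
225 10 [ 533. -191.  229.] [ 540. -188.  236.] [ 550. -186.  240.]
240 61 [ 516. -201.  240.] [ 530. -191.  247.] [ 540. -181.  255.]
255 43 [ 508. -191.  256.] [ 532. -185.  263.] [ 553. -180.  270.]
270 59 [ 494. -206.  270.] [ 525. -188.  279.] [ 623. -177.  285.]
285 174 [ 492. -207.  285.] [ 512. -190.  291.] [ 621. -177.  300.]
160
[... 184 characters left out ...]
.0, -208.0, 221.0), (575.0, -199.0, 218.0)]
172 [(575.0, -217.0, 216.0), (581.0, -209.0, 216.0), (577.0, -201.0, 212.0)]
176 [(573.0, -217.0, 208.0), (576.0, -208.0, 206.0), (582.0, -204.0, 208.0)]
180 [(572.0, -217.0, 201.0), (577.0, -209.0, 201.0), (581.0, -204.0, 200.0)]
184 [(573.0, -218.0, 195.0), (338.0, -100.0, 49.0), (342.0, -92.0, 48.0)]
188 [(267.0, -86.0, 1.0), (335.0, -100.0, 37.0), (340.0, -92.0, 36.0)]
192 [(284.0, -95.0, -0.0), (334.0, -101.0, 25.0), (341.0, -94.0, 26.0)]
196 [(302.0, -104.0, -0.0), (332.0, -101.0, 13.0), (340.0, -94.0, 14.0)]
200 [(321.0, -114.0, 1.0), (330.0, -102.0, 0.0), (339.0, -95.0, 2.0)]
204 [(nan, nan, nan), (347.0, -111.0, 1.0), (353.0, -103.0, 1.0)]
```

Depth in both views puts the fingertips at z≈193, x and y as commanded, while the reported TCP implies 153. The real tips are therefore 40 mm further back or higher than the tool frame says. With the tool pointing down I'll go 40 mm lower under guard, then grip. After tilting, I'll measure the board itself to find out whether this is a tool offset or a world offset.

```bash
python3 - <<'E'
from h import *
c=np.array([548.9,-239.2,0]); y=1.3366; nb=np.array([np.cos(y),np.sin(y),0])
P=lambda h:tool(c-100*nb+Z*(10+h),0,y)
try:
    eoat.grip(58)
    print("g1",arm.movel(P(10)[0],speed=150,guard=10)); print("g2",arm.movel(P(-38.5)[0],speed=60,guard=5))
except arm.PlanningError as e: print("PE",e); raise SystemExit
print(observe()["ee_pos"].round(1),observe()["force"].round(1))
eoat.grip(20,110); o=observe(); print(o["grip_width"],o["grip_force"],o["ee_pos"].round(1),o["force"].round(1))
if o["grip_width"]<30: raise SystemExit
f0=o["force"]
arm.movel(P(110)[0],speed=120); arm.dwell(.3); o=observe(); print(o["clock"],o["grip_width"],o["grip_force"],(o["force"]-f0).round(1))
s=cams.snapshot("scene"); np.savez("scene2.npz",**s); w=pts(s); f=s["frame"].astype(int)
m=((f[...,0]-f[...,2])>22)&(abs(w[...,0]-549)<130)&(abs(w[...,1]+240)<140)&(w[...,2]>20); Q=w[m]
d=np.array([1,0,0]); print(m.sum()); 
for lo in range(-110,110,20):
    t=(Q-c)@nb; k=(t>=lo)&(t<lo+20)
    if k.sum(): print(lo,k.sum(),np.percentile(Q[k][:,2],[50,95]).round(1))
E
```

```text
g1 False
g2 False
[ 557.5 -204.3  -24.2] [ 0.6 -0.3 -0.2]
31.28195185575614 110.161292552948 [ 557.9 -204.4  -23.3] [-1.2 -0.3  4.6]
10.1583 31.41403594912872 109.32791233062744 [ 0.8  0.5 -9. ]
3963
-110 367 [165.7 166.7]
-90 607 [165.9 166.9]
-70 582 [166.1 167.1]
-50 560 [166.4 167.3]
-30 542 [166.5 167.5]
-10 557 [166.8 369.7]
10 260 [166.8 167.9]
30 11 [165.8 184.1]
50 205 [165.9 168.2]
70 208 [166.8 168.4]
90 64 [166.2 168.5]
```

The grasp is good: 110 N, and the board is held flat with its top at z=166.5. Next I'll tilt it in free space short of the bar and measure its real pose.

```bash
sed -i 's/^GX,GZ=.*/GX,GZ=36.,-22.5/' h.py; cat >> h.py <<'E'
def measure(tag,F,a):
    "board pose from depth in the scene view (front face is its camera side), relative to expectation"
    s=cams.snapshot("scene"); np.savez(tag+".npz",**s); save(s,tag); w=pts(s); f=s["frame"].astype(int)
    m=((f[...,0]-f[...,2])>22)&(np.linalg.norm(w-(F+100*(N*np.cos(np.radians(a))+Z*np.sin(np.radians(a)))),axis=-1)<190)&(w[...,2]>14)
    k,l,st,_=cv2.connectedComponentsWithStats(m.astype(np.uint8)); i=1+np.argmax(st[1:,4]); Q=w[l==i]; Q=Q[~np.isnan(Q[:,0])]
    c=np.median(Q,0); Q=Q[np.linalg.norm(Q-c,axis=1)<150]
    for _ in range(4):
        nn=np.linalg.svd(Q-Q.mean(0),full_matrices=False)[2][2]; c=Q.mean(0); r=(Q-c)@nn; Q=Q[abs(r)<max(3,1.5*r.std())]
    nn*=-np.sign(nn@N); el=np.degrees(np.arctan2(-nn@N,nn[2])); xb=N*np.cos(np.radians(el))+Z*np.sin(np.radians(el))
    t=(Q-c)@xb; lo=np.percentile(t,.3); e=c+xb*lo-nn*10; sy=Q@S
    print(tag,len(Q),"el",el.round(2),"yaw err",(nn@S).round(4),"foot n,s,z",[(e@N).round(1),((np.percentile(sy,.3)+np.percentile(sy,99.7))/2).round(1),e[2].round(1)],"len",np.ptp(t).round(1),"w",(np.percentile(sy,99.7)-np.percentile(sy,.3)).round(1))
E
python3 - <<'E'
from h import *
for a,n,z in((45,40,190),(78,NB-60,120)):
    F=foot(n,SM-8,z); p,o=tool(F,a); print(p.round(),solve_ik(p,o)); arm.move_ptp(p,o); print(observe()["clock"])
arm.dwell(.3); print("expect",NB-60,SM-8,120); measure("m1",F,78); print(observe()["grip_force"],observe()["ee_pos"].round(1),p.round(1))
E
```

```text
[514.  42. 263.] [-0.37415082  0.11030377 -0.13616656  1.46428907  0.77547333  1.37220142]
11.2
[543. 164. 246.] [-0.29690056  0.23507234 -0.4028889   1.22555764  1.3519037   1.27133387]
11.8083
expect 225.10000000000002 -490.1 120
m1 1460 el 78.04 yaw err -0.0083 foot n,s,z [np.float64(223.6), np.float64(-495.5), np.float64(124.2)] len 122.4 w 95.5
109.5894455909729 [543.2 163.9 247.4] [542.7 164.4 246.3]
```

View pics/m1.png

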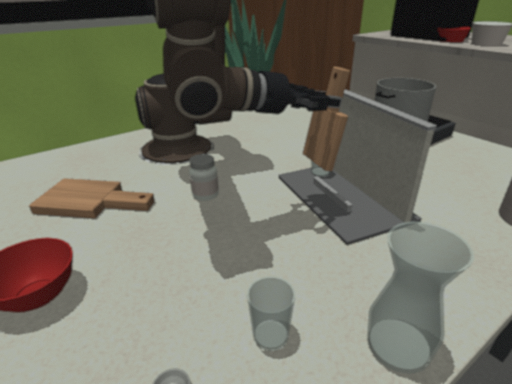

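The picture shows the board upright in front of the stand at about (325,120), with tray, bar and tumbler clear. The measured foot is within 2–4 mm of the tool-offset model, and the elevation is 78.0° as commanded. Next I'll go over the gap, lower it under guard and press it against the bar.

```bash
python3 - <<'E'
from h import *
a=78; s0=SM-8
go=lambda n,z,v,g=None:arm.movel(tool(foot(n,s0,z),a)[0],tool(foot(n,s0,z),a)[1],speed=v,guard=g)
st=lambda t:print(t,"t",observe()["clock"],"F(n,s,z)",[round(float(observe()["force"]@d),1) for d in(N,S,Z)],"tcp",[round(float(observe()["ee_pos"]@d),1) for d in(N,S,Z)],"cmd z",)
st("start")
print(go(NB+15,100,100,8)); arm.dwell(.2); measure("m2",foot(NB+15,s0,100),a); st("over")
print(go(NB+15,32,80,6)); arm.dwell(.3); st("low"); measure("m3",foot(NB+15,s0,32),a)
print("tray",go(NB+15,8,12,2.5)); st("tray"); arm.dwell(.2); st("tray2")
E
```

```text
start t 12.1583 F(n,s,z) [-0.0, 0.4, -3.3] tcp [284.8, -490.7, 247.4] cmd z
False
m2 1487 el 78.17 yaw err -0.007 foot n,s,z [np.float64(298.6), np.float64(-494.0), np.float64(102.1)] len 123.3 w 97.3
over t 13.3333 F(n,s,z) [-0.8, -0.6, -3.6] tcp [359.8, -490.5, 226.3] cmd z
False
low t 14.6333 F(n,s,z) [-0.1, -0.1, -4.4] tcp [360.2, -490.2, 158.7] cmd z
m3 1279 el 78.17 yaw err -0.0092 foot n,s,z [np.float64(299.2), np.float64(-493.6), np.float64(34.8)] len 121.9 w 97.8
tray True
tray t 15.975 F(n,s,z) [-0.1, -1.7, 3.9] tcp [360.2, -490.1, 142.2] cmd z
tray2 t 16.175 F(n,s,z) [1.9, -2.1, 5.7] tcp [360.2, -490.1, 142.1] cmd z
```

```bash
cat >> h.py <<'E'
def mv(n,z,a,v,g=None,yaw=YAW-.006): p,o=tool(foot(n,SM-8,z),a,yaw); return arm.movel(p,o,speed=v,guard=g)
def st(t):
    o=observe(); print(t,"t",round(o["clock"],2),"F(n,s,z)",[round(float(o["force"]@d),1) for d in(N,S,Z)],"tcp",[round(float(o["ee_pos"]@d),1) for d in(N,S,Z)],"tq s",round(float(o["torque"]@S),2),"grip",round(o["grip_force"],1))
E
python3 - <<'E'
from h import *
mv(NB+15,18.5,78,20); arm.dwell(.3); st("up")
print("bar",mv(NB+1,18.5,78,8,2.5)); st("press")
arm.dwell(.3); st("held"); measure("m4",foot(NB+10,SM-8,18.5),78); st("held2")
E
```

```text
up t 16.87 F(n,s,z) [0.6, 0.1, -3.3] tcp [360.2, -490.4, 144.5] tq s 1.7 grip 109.8
bar True
press t 17.82 F(n,s,z) [3.7, -0.7, -2.7] tcp [353.4, -490.1, 144.3] tq s 0.83 grip 109.4
held t 18.12 F(n,s,z) [3.6, -1.1, -3.1] tcp [353.5, -489.4, 143.0] tq s 0.82 grip 109.4
m4 1070 el 78.9 yaw err -0.0079 foot n,s,z [np.float64(296.6), np.float64(-492.6), np.float64(30.4)] len 110.6 w 96.8
held2 t 18.18 F(n,s,z) [3.1, -1.5, -3.0] tcp [353.5, -489.4, 143.0] tq s 0.81 grip 109.4
```

The board is pressed on the bar at 3+ N and held. Next I'll pivot the handle back onto the panel.

```bash
python3 - <<'E'
from h import *
arm.dwell(.2); st("press")
def piv(a,v=10,g=None,c=1.5,dn=0): r=np.radians(a); return mv(283.6+10*np.sin(r)-dn,13.2+c+10*np.cos(r),a,v,g)
for a in(76.5,75): print(a,piv(a,10,8)); st(a)
for a in(74.5,74,73.5,73,72.5,72,71.5,71):
    h=piv(a,6,3); st((a,h))
    if h: break
arm.dwell(.2); st("panel"); measure("m5",foot(294,SM-8,17),a)
s=np.load("m5.npz"); cv2.imwrite("pics/m5c.png",cv2.resize(s["frame"][60:240,260:440][...,::-1],None,fx=3,fy=3,interpolation=2))
E
```

```text
press t 18.38 F(n,s,z) [4.5, -1.2, -2.3] tcp [353.4, -489.5, 143.1] tq s 0.81 grip 109.4
76.5 False
76.5 t 18.9 F(n,s,z) [2.7, 1.7, -4.9] tcp [356.7, -490.0, 141.2] tq s 1.19 grip 109.4
75 False
75 t 19.4 F(n,s,z) [2.8, 0.8, -4.7] tcp [359.9, -490.7, 140.4] tq s 1.13 grip 109.4
(74.5, False) t 19.74 F(n,s,z) [3.3, 0.0, -3.2] tcp [360.9, -490.6, 139.8] tq s 1.21 grip 109.4
(74, False) t 20.08 F(n,s,z) [2.0, 0.2, -5.4] tcp [361.9, -490.6, 139.2] tq s 1.24 grip 109.4
(73.5, False) t 20.43 F(n,s,z) [3.1, -0.7, -5.0] tcp [363.0, -490.6, 138.7] tq s 1.29 grip 109.4
(73, False) t 20.77 F(n,s,z) [3.2, -0.8, -4.7] tcp [364.1, -490.5, 138.2] tq s 1.24 grip 109.4
(72.5, False) t 21.11 F(n,s,z) [2.6, -1.2, -5.9] tcp [365.1, -490.5, 137.7] tq s 1.21 grip 109.4
(72, True) t 21.4 F(n,s,z) [0.4, -1.7, 1.4] tcp [366.0, -490.3, 136.5] tq s 0.18 grip 109.8
panel t 21.6 F(n,s,z) [-2.0, -2.5, 4.5] tcp [366.1, -490.3, 136.5] tq s -0.31 grip 110.0
m5 1219 el 72.95 yaw err -0.0033 foot n,s,z [np.float64(296.8), np.float64(-492.8), np.float64(27.7)] len 112.5 w 98.9
```

View pics/m5c.png

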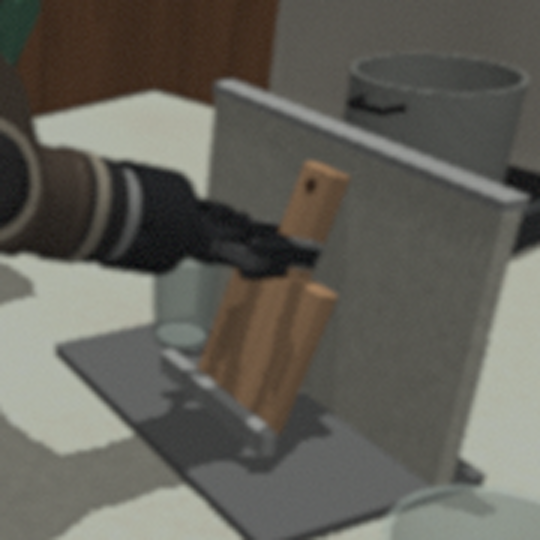

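The picture shows the handle on the panel and the foot behind the bar, with the tumbler untouched. I'll lower it onto the tray with slight pressure on the bar, release and retreat.

```bash
python3 - <<'E'
from h import *
def piv(a,v=10,g=None,c=1.5,dn=0): r=np.radians(a); return mv(283.6+10*np.sin(r)-dn,13.2+c+10*np.cos(r),a,v,g)
print(piv(72.8,5,6,c=.8,dn=.8)); arm.dwell(.2); st("bar")
print(piv(72.8,5,5,c=-.8,dn=.8)); arm.dwell(.2); st("tray")
for w in(33,36,42,56): eoat.grip(w); st(w)
arm.dwell(.3); measure("m6",foot(294,SM-8,15),73)
T=R.from_euler("xyz",observe()["orientation"]).as_matrix()[:,2]
print(arm.movel(observe()["ee_pos"]-T*120,speed=80,guard=6)); arm.dwell(.5); st("away"); measure("m7",foot(294,SM-8,15),73)
s=np.load("m7.npz"); cv2.imwrite("pics/m7c.png",cv2.resize(s["frame"][60:240,260:440][...,::-1],None,fx=3,fy=3,interpolation=2))
E
```

```text
True
bar t 22.38 F(n,s,z) [3.3, -0.4, -2.4] tcp [364.8, -490.2, 137.3] tq s 0.75 grip 109.5
True
tray t 23.01 F(n,s,z) [3.7, -2.2, 2.5] tcp [364.7, -490.1, 137.4] tq s -0.07 grip 109.6
33 t 23.23 F(n,s,z) [3.4, -3.0, 1.6] tcp [364.7, -490.1, 137.3] tq s -0.17 grip 35.3
36 t 23.44 F(n,s,z) [-0.3, -1.7, 0.4] tcp [364.3, -489.4, 136.0] tq s 0.83 grip 0.5
42 t 23.68 F(n,s,z) [-0.5, 0.3, 0.5] tcp [364.5, -489.3, 136.3] tq s 0.9 grip 0.0
56 t 23.97 F(n,s,z) [-0.2, 0.6, -0.2] tcp [364.6, -489.6, 136.7] tq s 0.92 grip 0.0
m6 1163 el 73.02 yaw err -0.006 foot n,s,z [np.float64(297.1), np.float64(-493.4), np.float64(28.4)] len 115.2 w 97.4
False
away t 26.47 F(n,s,z) [-0.1, -1.0, 0.2] tcp [250.0, -489.2, 172.1] tq s 0.85 grip 0.0
m7 1732 el 72.99 yaw err -0.0068 foot n,s,z [np.float64(297.2), np.float64(-492.9), np.float64(28.6)] len 188.4 w 98.2
```

View pics/m7c.png

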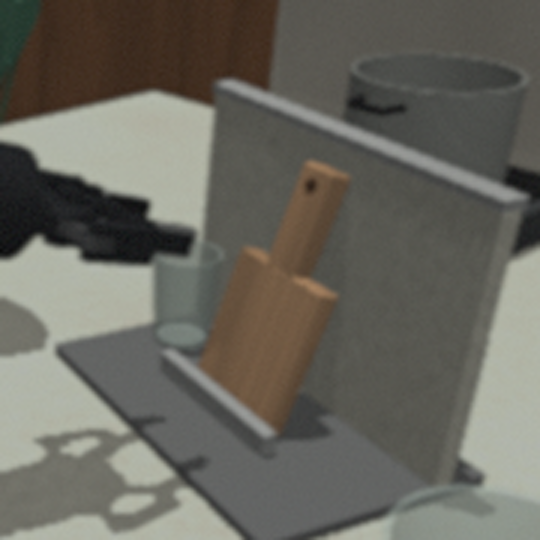

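The picture shows the board standing free, handle on the panel, foot edge behind the bar at crop (200–275, 365–430), with the gripper clear and the tumbler in place. The computed foot is within about 1 mm of the bar, and the 73° elevation fits contact at both ends, so I'm handing it in.

```bash
python3 - <<'E'
from h import *
print(close_job())
E
```

```text
the job is handed in; nothing more can be done
None
```

The job is handed in: the board stands released in the drying stand with its handle on the panel and its foot within about 1 mm of the stop bar by my measurements. It was pressed on the bar at about 3 N before release, the run took about 27 s, neither glass was approached (only the tumbler was checked afterwards, still in place), and the official verdict was not shown.

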